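# Slide the drip tray under the draining rack

## Task

A finned engine cylinder stands draining on the low steel rack. Take the low drip tray, not the deep one of the same outline, and slide it flat along the bench through one of the rack's open sides until it lies centred under the rack and in line with its passage, with its two ends sticking out equally, then let go of it. Do not knock the tray against the rack, do not shift the cylinder, and leave the deep tray where it stands.

Things in the scene. Friction and masses are not known exactly. Their poses are not given: they have to be found in the camera images.
- drip_tray: The low one of two open metal trays, loose, about 0.4 kg: 120 mm (x) by 150 mm (y), 26 mm high, left or right of the rack. From the middle of both short ends a black grip sticks out along y, from 75 to 130 mm off the tray's centre: 14 mm wide, z = 12 to 32 mm; pinch it across from above about 115 mm off centre. Origin: centre of underside, z up; same after half a turn.
- deep_tray: The other tray, to be left alone: same outline and grips (at z = 68 to 88 mm), but 95 mm high, too tall for the rack; on the other side of the rack from the drip tray. Origin: centre of underside, axes as the drip tray's.
- rack: Fixed low dark steel rack: plate 230 mm (x) by 110 mm (y), underside 65 mm, top 71 mm above the bench, on four 14 mm square corner legs. The passage below runs along its y axis, open at +y and -y, 202 mm wide between the legs. Origin: on the bench under the plate's centre, z up. A centred drip tray's end walls stand 20 mm out from the plate's edges.
- barrel: Finned grey cylinder barrel of an engine, loose, 1.3 kg, 96 mm in diameter, 118 mm tall, standing upright on the rack's plate, near its middle. Origin: centre of underside.

How it is judged:
By the outcome, as a careful person would: the job done as asked, in the order asked, and still so for the second after the job is handed in, with the robot touching nothing.
It also fails if it takes over 40 s, if anything falls off the work surface, if the arm or the gripper's body presses on something with over 40 N, if the wrist force passes 120 N, or if a joint passes its speed limit or range.

## Robot

A 6-joint arm with a two-finger parallel gripper is mounted at the origin on the work surface. World frame = base frame: x ahead of the robot, y to its left, z up, the work surface at z = 0. Lengths are in m, angles in rad, forces in N, time in s.
With the tool pointing down it reaches from about 0.4 to 0.825 m from the base axis. Payload 7 kg.
Tool frame: the origin (TCP) lies at the very end of the fingers, on their centre line; the grasp point (between the pads) lies 19 mm behind it; z points along the fingers, x is the direction in which the jaws open and shut, and the axes are right-handed (so a half turn about z gives the same grasp; the last joint's range is limited). The gripper opens to 88 mm and grips with 3 to 60 N. Pads are 19 mm wide; open, the fingers measure 130 mm over their backs; the gripper's body (78 mm by 193 mm) begins 47 mm behind the grasp point.
Start: joints at [1.457, 0.359, 0.012, 0, -1.224, -0.288], TCP at [0.264, 0.621, 0.227] pointing down, gripper open.
Joint ranges: [-3.07, 3.07], [-1.43, 2.12], [-1.02, 1.25], [-3.03, 1.67], [-3.05, -0], [-3.03, 3.03]. Speed limits (rad/s): [2.39, 2.39, 3.01, 3.14, 3.14, 3.14].

## Interface

Orientations are given as [roll, pitch, yaw] about the fixed x, y, z axes, in that order (R = Rz(yaw) Ry(pitch) Rx(roll)).
In Python, from station import telemetry, grab_frame, arm, regions_of, pinpoint gives the robot as it stands. The module is installed in compiled form; this text tells all that it offers.
- The arm moves only by the shell command python3 -m inch 'ROWS' [FORCE]. ROWS is text: rows parted by semicolons, each of 7 numbers parted by spaces: the opening, from 0 (shut) to 1 (fully open), then the shift along the world's x, y, z in cm, then the turn, a rotation vector about the world's x, y, z in degrees. A call has 1 to 12 rows; each row is the pose to reach, as a shift and turn from the pose measured when the call began; what a row does not reach only later rows make up. A row lasts 1/8 s, in which the tool goes at most 62.5 mm and 10.7 degrees, less where a joint would pass 70% of its speed; a pose out of reach is approached as far as the arm can. A call with a gripper value outside its range is refused whole. The fingers move at their own pace and stop on an object; FORCE is the grip in N (left out, the last holds). Time passes only in rows, so rows that repeat a pose let the fingers close. It gives the time, the measured TCP pose, the force and the opening at its end, in the units of the state.
- telemetry.get_state(): the state, without advancing time (a new reading comes with each control period).
- grab_frame(name): name is "side" or "top" or "wrist"; returns a dict with "pixels" (480x640x3 uint8, red, green, blue), "fx", "fy", "cx", "cy" (pixels), "R" (3x3) and "t" (3): a world point X has camera coordinates R X + t. Camera axes: x right, y down, z forward; pixel columns grow to the right and rows downward; lengths in m; the calibration is good to about 2 mm. A picture is of the moment at which its call begins. There is no depth.
- arm.job_done(): hands the job in, once; it reports no verdict.
Trained networks look in the newest picture that a camera, given by its name, has taken for a name from the list of things; names that differ only in an ending like _2 or _b are one class to them, and where a whole thing is asked for, a point or a joint stands for the part that bears it (a point fixed in the world has none). Each returns a list of dicts, best first, with "p" (0 to 1); they miss things now and then, are a little off and sometimes report something else, mostly with a low value. They report only what shows in the picture. A call takes as long as a camera call.
- regions_of(camera, name): "pixels" (480x640 bool, what is visible of it) and "bbox" ([left, top, right, bottom] in pixels, round what is visible of it).
- pinpoint(camera, name): "location" ([column, row] in pixels: a listed point, or the origin of a listed thing).
The state is a dict: "t": time; "q": joint angles; "qd": joint speeds; "joint_efforts": joint torques, N m; "eef_pos": TCP position; "ee_rot": TCP orientation; "force": force on the tool from outside, world axes, zero at the start; "moment": the same for the moment, N m; "width": finger opening in m.
Only numpy, scipy, OpenCV 4.12 (cv2) and the standard library are available. Lean on these libraries where they do the work, as an engineer would, in place of code of your own. Each camera call takes 0.05 s, during which the arm holds its last target. There are 200 camera calls.

## Working session

There is one attempt and no reset: what is moved stays moved. The work goes in short steps, Python scripts to look and compute and a shell command to move; the robot and the scene stay as the last step left them, time stands still between calls to the robot, and variables do not carry over. Pictures are saved under pics/ and viewed, about 8 in all and at most 12, crops included, and the job is handed in when it is done.

```bash
mkdir -p pics; cat > h.py <<'E'
import numpy as np, cv2
from station import telemetry, grab_frame, arm, regions_of, pinpoint
def ray(f,px,z):
    R=np.array(f["R"]);t=np.array(f["t"]);c=-R.T@t
    d=R.T@np.array([(px[0]-f["cx"])/f["fx"],(px[1]-f["cy"])/f["fy"],1])
    return c+d*(z-c[2])/d[2]
def proj(f,X):
    p=np.array(f["R"])@np.array(X)+np.array(f["t"])
    return np.array([f["fx"]*p[0]/p[2]+f["cx"],f["fy"]*p[1]/p[2]+f["cy"]])
def save(f,n): cv2.imwrite("pics/"+n,cv2.cvtColor(np.array(f["pixels"]),cv2.COLOR_RGB2BGR))
E
python3 - <<'E'
from h import *
s=telemetry.get_state();print(s["t"],s["eef_pos"],s["ee_rot"],s["width"])
ims=[]
for c in("top","side"):
    f=grab_frame(c);save(f,c+"0.png")
    print(c,-np.array(f["R"]).T@f["t"])
    for n in("drip_tray","deep_tray","rack","barrel"):
        for r in pinpoint(c,n)[:2]: print(c,n,"pt",r["p"],r["location"],ray(f,r["location"],0.071 if n=="barrel" else 0))
        for r in regions_of(c,n)[:2]:
            print("  reg",r["p"],r["bbox"],r["pixels"].sum())
            if n!="barrel":
                ys,xs=np.nonzero(r["pixels"]);print("   rect",cv2.minAreaRect(np.c_[xs,ys].astype(np.float32)))
E
```

```text
0.0 [0.26380121 0.62076735 0.22561515] [-3.14145201e+00 -1.67617167e-03 -1.97266665e+00] 0.087554708509544
top [ 0.46550796 -0.01573275  0.95925488]
top deep_tray pt 0.95 [191.5, 231.9] [0.55168588 0.26635044 0.        ]
  reg 0.92 [113.2, 194.7, 250.8, 262.8] 6195
   rect ((179.9933624267578, 228.1728515625), (138.12864685058594, 65.68222045898438), 2.2025980949401855)
  reg 0.83 [277.5, 155.6, 363.2, 288.5] 4350
   rect ((317.4411926269531, 221.26470947265625), (121.51034545898438, 58.45108413696289), 75.96376037597656)
top barrel pt 0.65 [318.3, 222.7] [0.55764828 0.0040843  0.071     ]
  reg 0.93 [288.9, 189.3, 343.9, 249.1] 2613
side [0.15107386 0.35449955 0.67326634]
side drip_tray pt 0.93 [432.9, 195.2] [ 0.51070517 -0.25601726  0.        ]
  reg 0.89 [374.1, 153.0, 495.1, 231.8] 5809
   rect ((435.6207275390625, 190.94827270507812), (65.52191925048828, 131.43775939941406), 66.80140686035156)
side deep_tray pt 0.6 [165.9, 353.7] [5.53696127e-01 2.62734692e-01 1.11022302e-16]
  reg 0.95 [221.6, 174.1, 386.3, 314.2] 6895
   rect ((303.6705017089844, 238.02584838867188), (165.00759887695312, 88.16339874267578), 30.66456413269043)
side barrel pt 0.94 [308.4, 227.6] [0.55142882 0.00186131 0.071     ]
side barrel pt 0.53 [434.6, 192.9] [ 0.47435193 -0.19766216  0.071     ]
  reg 0.96 [269.9, 151.4, 341.6, 246.2] 5515
```

View pics/top0.png

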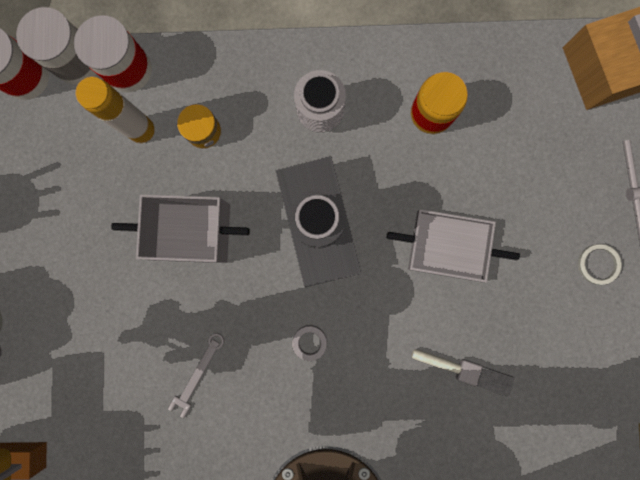

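View pics/side0.png

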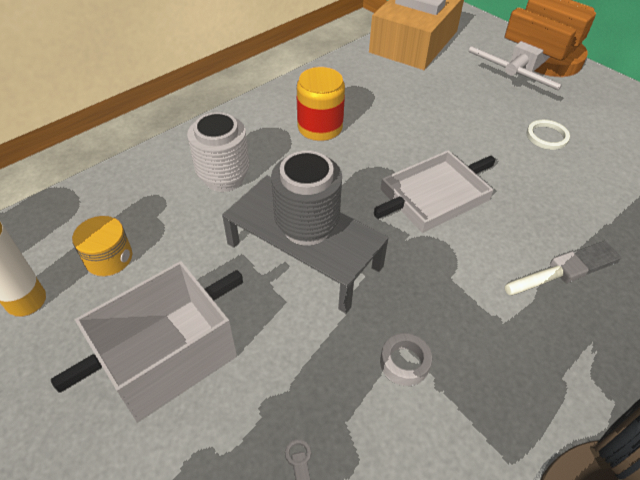

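The drip tray is the right-hand one, at y<0: grip tips at about (387,236) and (519,256). The plate corners are near (276,170), (331,156), (360,273) and (305,287). The deep tray is on the left. I'll refine these with a fit.

```bash
cat > fit.py <<'E'
from h import *
def rect(mask):
    c=max(cv2.findContours(mask.astype(np.uint8),cv2.RETR_EXTERNAL,cv2.CHAIN_APPROX_NONE)[0],key=cv2.contourArea)
    return cv2.boxPoints(cv2.minAreaRect(c))
def quadpose(f,corners,z):
    P=np.array([ray(f,c,z) for c in corners]); return P
E
python3 - <<'E'
from fit import *
f=grab_frame("top");im=np.array(f["pixels"]).astype(int)
# rack from mask
for n,z in(("deep_tray",.071),("drip_tray",.026),("rack",.071)):
    for r in regions_of("top",n):
        b=r["bbox"];
        P=quadpose(f,rect(r["pixels"]),z);print(n,r["p"],b,P[:,:2].round(3).tolist(),P.mean(0).round(3),np.linalg.norm(P[1]-P[0]).round(3),np.linalg.norm(P[2]-P[1]).round(3),np.degrees(np.arctan2(*(P[1]-P[0])[1::-1])).round(1),np.degrees(np.arctan2(*(P[2]-P[1])[1::-1])).round(1))
# black grips
dark=(im.max(2)<32); 
sub=np.zeros_like(dark);sub[220:275,380:525]=dark[220:275,380:525]
ys,xs=np.nonzero(sub);print(xs.min(),xs.max(),ys.min(),ys.max())
for m in((xs<450),(xs>=450)):
    print("grip",xs[m].min(),xs[m].max(),xs[m].mean(),ys[m].mean(),ray(f,(xs[m].mean(),ys[m].mean()),.032))
print("tin top",ray(f,(442,95),.09),"tin base",ray(f,(433,115),.0))
C=[(276,170),(331,156),(360,273),(305,287)]
P=quadpose(f,C,.071);print(P.round(3),P.mean(0))
c=im[140:300,260:540].astype(np.uint8)
cv2.imwrite("pics/c1.png",cv2.cvtColor(cv2.resize(c,(784,448),interpolation=cv2.INTER_CUBIC),cv2.COLOR_RGB2BGR))
E
```

```text
deep_tray 0.73 [112.6, 193.4, 249.7, 261.0] [[0.497, 0.404], [0.623, 0.401], [0.606, 0.133], [0.482, 0.139]] [0.552 0.269 0.071] 0.126 0.269 -1.6 -93.5
drip_tray 0.67 [382.6, 212.7, 520.6, 285.5] [[0.476, -0.116], [0.596, -0.14], [0.545, -0.398], [0.427, -0.372]] [ 0.511 -0.256  0.026] 0.122 0.263 -11.3 -101.2
rack 0.84 [278.5, 158.9, 361.6, 290.8] [[0.535, 0.057], [0.56, -0.052], [0.461, -0.074], [0.436, 0.034]] [ 0.498 -0.009  0.071] 0.111 0.101 -77.1 -167.4
387 519 232 258
grip 387 414 400.20512820512823 236.51923076923077 [ 0.53104689 -0.1548645   0.032     ]
grip 492 519 504.78823529411767 253.9294117647059 [ 0.49298908 -0.35573023  0.032     ]
tin top [ 0.79013978 -0.23183707  0.09      ] tin base [ 0.7822735  -0.23434016  0.        ]
[[ 0.66   0.083  0.071]
 [ 0.685 -0.023  0.071]
 [ 0.461 -0.072  0.071]
 [ 0.437  0.031  0.071]] [0.56094396 0.00487638 0.071     ]
```

View pics/c1.png

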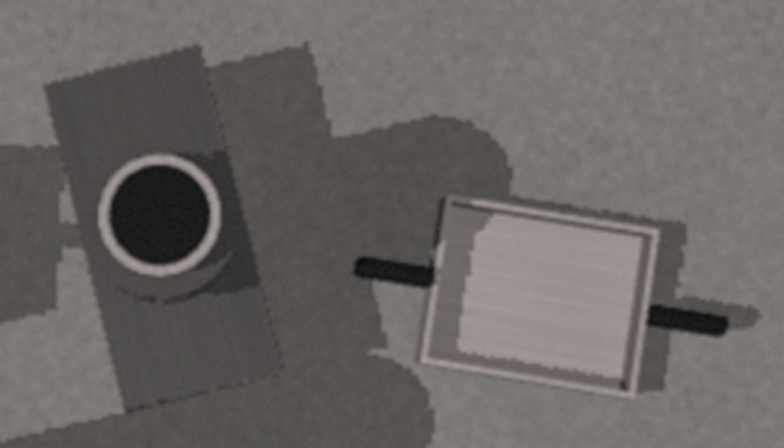

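Rack: centre about (0.561, 0.005), yaw about 12.8°. Drip tray: centre about (0.512, -0.2555), yaw about -10.7°. Both match the stated sizes. Next I go above the outer grip at (0.491, -0.3685).

```bash
python3 -m inch '1 6 -3 8 0 0 0; 1 11 -6 12 0 0 -8; 1 16 -10 14 0 0 -16; 1 20 -16 14 0 0 -24; 1 22 -22 14 0 0 -32; 1 23 -28 14 0 0 -40; 1 23 -34 14 0 0 -48; 1 23 -40 14 0 0 -56; 1 23 -46 14 0 0 -64; 1 23 -52 14 0 0 -72; 1 23 -58 14 0 0 -77.7; 1 23 -64 14 0 0 -77.7'
python3 -m inch '1 0 -6 0 0 0 0; 1 0 -12 0 0 0 0; 1 0 -18 0 0 0 0; 1 0 -24 -3 0 0 0;1 0 -30 -8 0 0 0; 1 0 -35 -13 0 0 0; 1 0 -35 -16 0 0 0; 1 0 -35 -16 0 0 0'
python3 - <<'E'
from h import *
s=telemetry.get_state();print(s["t"],s["eef_pos"],np.degrees(s["ee_rot"]),s["force"])
f=grab_frame("wrist");save(f,"w1.png")
for n in("drip_tray",):
    for r in pinpoint("wrist",n): print(r["p"],r["location"],ray(f,r["location"],0))
print("expected grip tip/115",proj(f,(.4879,-.3833,.032)),proj(f,(.4907,-.3685,.032)))
E
```

```text
t: 2.6
eef_pos: [0.4935, 0.0123, 0.367]
ee_rot: [3.141, 0.001, 2.954]
force: [2.3, -0.1, 0.1]
width: 0.0881
t: 3.6
eef_pos: [0.4907, -0.338, 0.2026]
ee_rot: [3.139, -0.007, 2.951]
force: [-0.8, -0.3, 0.3]
width: 0.0877
3.6 [ 0.4907415  -0.33802533  0.20256981] [179.87652472  -0.40590976 169.05996477] [-0.81942784 -0.26549039  0.34742615]
0.81 [306.6, 285.4] [ 0.51022241 -0.25636371  0.        ]
expected grip tip/115 [303.30582158 164.08031274] [303.48347348 181.58270272]
```

View pics/w1.png

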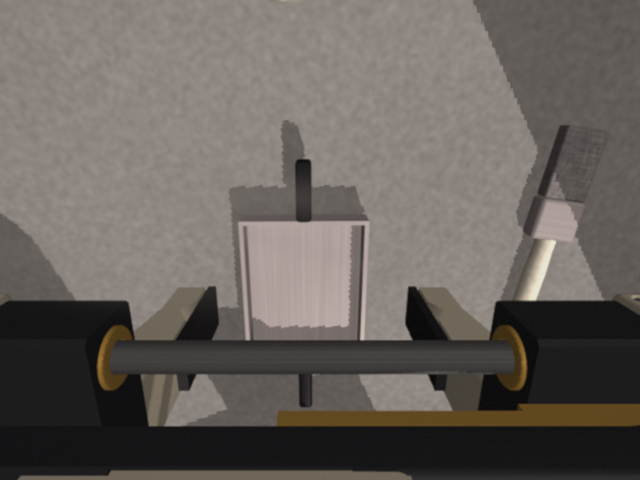

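The grip tip is at (303,160), within 3 mm of the prediction, and the grip is in line with the jaws. Now I descend and pinch.

```bash
python3 -m inch '1 0 -3.2 -4 0 0 0.2; 1 0 -3.2 -9 0 0 0.2; 1 0 -3.2 -14 0 0 0.2; 1 0 -3.2 -17.5 0 0 0.2; 1 0 -3.2 -19.7 0 0 0.2; 1 0 -3.2 -19.7 0 0 0.2; 0 0 -3.2 -19.7 0 0 0.2; 0 0 -3.2 -19.7 0 0 0.2; 0 0 -3.2 -19.7 0 0 0.2; 0 0 -3.2 -19.7 0 0 0.2; 0 0 -3.2 -19.7 0 0 0.2; 0 0 -3.2 -19.7 0 0 0.2' 25
python3 - <<'E'
from h import *
s=telemetry.get_state();print(s["t"],s["eef_pos"],np.degrees(s["ee_rot"]),s["force"],s["width"])
# rack refine via side camera: predicted plate corners there
f=grab_frame("side");save(f,"s2.png")
c=np.array([.561,.005]);a=np.radians(12.8);R=np.array([[np.cos(a),-np.sin(a)],[np.sin(a),np.cos(a)]])
for x in(-.115,.115):
  for y in(-.055,.055): print(x,y,proj(f,[*(c+R@[x,y]),.071]).round(1))
E
```

```text
t: 5.2
eef_pos: [0.4937, -0.37, 0.0107]
ee_rot: [-3.141, 0.001, 2.957]
force: [-0.1, 0.0, 0.5]
width: 0.0332
5.2 [ 0.49370201 -0.37003536  0.01070372] [-1.79993836e+02  5.11986744e-02  1.69406009e+02] [-0.08224978  0.00241489  0.49446455] 0.03316211913277822
-0.115 -0.055 [387.4 236.6]
-0.115 0.055 [346.6 286. ]
0.115 -0.055 [265.7 173.9]
0.115 0.055 [220.4 213.8]
```

View pics/s2.png

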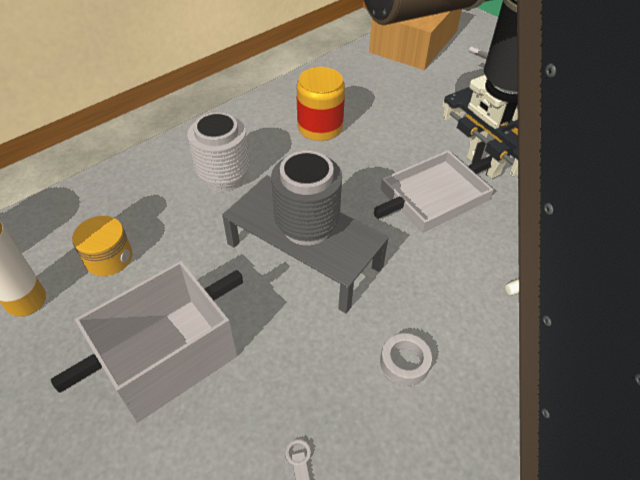

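The side view agrees with the rack estimate to about 2 px. The fingers are still closing, so I continue and go a little lower.

```bash
python3 -m inch '0.35 0 0 -0.5 0 0 0; 0.35 0 0 -0.6 0 0 0; 0 0 0 -0.6 0 0 0; 0 0 0 -0.6 0 0 0; 0 0 0 -0.6 0 0 0; 0 0 0 -0.6 0 0 0; 0 0 0 -0.6 0 0 0; 0 0 0 -0.6 0 0 0' 25
python3 - <<'E'
from h import *
s=telemetry.get_state();print(s["t"],s["eef_pos"],np.degrees(s["ee_rot"]),s["force"],s["width"])
E
```

```text
t: 6.25
eef_pos: [0.4933, -0.3699, 0.0046]
ee_rot: [3.142, 0.0, 2.957]
force: [-2.3, -0.1, 0.3]
width: 0.0137
6.25 [ 0.49330132 -0.3699363   0.00460463] [1.79998364e+02 1.13827622e-02 1.69403054e+02] [-2.25599561 -0.08897274  0.27029615] 0.013728750217608648
```

Gripped: width 13.7 mm, z 4.6 mm. I slide the tray clear of the rack onto the passage line, turning it 23.4°.

```bash
python3 -m inch '0 1 0 0 0 0 1.5; 0 3 0.3 0 0 0 4.5; 0 5 0.6 0 0 0 8; 0 7 0.9 0 0 0 11; 0 9 1.2 0 0 0 14; 0 11 1.5 0 0 0 17; 0 13 1.7 0 0 0 20.5; 0 14.3 1.9 0 0 0 22.5; 0 14.9 1.9 0 0 0 23.4; 0 14.9 1.9 0 0 0 23.4; 0 14.9 1.9 0 0 0 23.4'
python3 - <<'E'
from h import *
s=telemetry.get_state();print(s["t"],s["eef_pos"],np.degrees(s["ee_rot"]),s["force"],s["width"])
f=grab_frame("top");save(f,"t3.png")
im=np.array(f["pixels"])
c=im[130:310,260:540];cv2.imwrite("pics/c3.png",cv2.cvtColor(cv2.resize(c,(784,504),interpolation=cv2.INTER_CUBIC),cv2.COLOR_RGB2BGR))
p=s["eef_pos"];a=np.radians(np.degrees(s["ee_rot"][2])-180);ux=np.array([np.cos(a),np.sin(a)]);uy=np.array([-ux[1],ux[0]])
cen=p[:2]+.1145*uy
for x,y in((-.06,.075),(.06,.075),(.06,-.075),(-.06,-.075)): print("tray exp crop px",((proj(f,[*(cen+x*ux+y*uy),.026])-[260,130])*2.8).round(1))
print("tip",((proj(f,[*(cen+.13*uy),.032])-[260,130])*2.8).round(1))
E
```

```text
t: 7.62
eef_pos: [0.6427, -0.3509, 0.0046]
ee_rot: [-3.141, 0.001, -2.919]
force: [-1.1, 0.4, 0.8]
width: 0.014
7.625 [ 0.64267948 -0.35090764  0.00463103] [-1.79984142e+02  7.31312078e-02 -1.67226091e+02] [-1.13903207  0.41120972  0.78563402] 0.014041483008169164
tray exp crop px [425.8 282.3]
tray exp crop px [382.9 118.9]
tray exp crop px [588.8  67.5]
tray exp crop px [633.7 230.8]
tip [329.5 217.8]
```

View pics/c3.png

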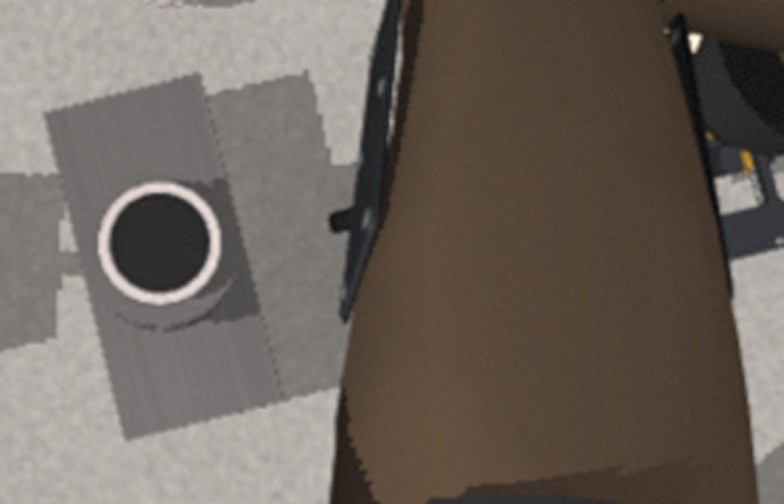

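The inner grip tip is at about (330,221), against a predicted (329.5,218), so the tray is about where expected. Next I slide half way in and check the arm's clearance to the barrel.

```bash
python3 -m inch '0 -0.3 1 0 0 0 0; 0 -0.7 3 0 0 0 0; 0 -1.2 5 0 0 0 0; 0 -1.6 7 0 0 0 0; 0 -2.1 9 0 0 0 0; 0 -2.5 11 0 0 0 0; 0 -3.0 13 0 0 0 0; 0 -3.2 14 0 0 0 0; 0 -3.2 14 0 0 0 0'
python3 - <<'E'
from h import *
s=telemetry.get_state();print(s["t"],s["eef_pos"],np.degrees(s["ee_rot"]),s["force"],s["width"])
f=grab_frame("side");save(f,"s4.png")
E
```

```text
t: 8.8
eef_pos: [0.6103, -0.2097, 0.0046]
ee_rot: [3.141, 0.001, -2.918]
force: [-1.2, 1.6, -1.2]
width: 0.014
8.8 [ 0.61030281 -0.20973371  0.00460185] [ 1.79977523e+02  4.28107227e-02 -1.67174845e+02] [-1.18143891  1.62794352 -1.20162381] 0.014001289948556893
```

View pics/s4.png

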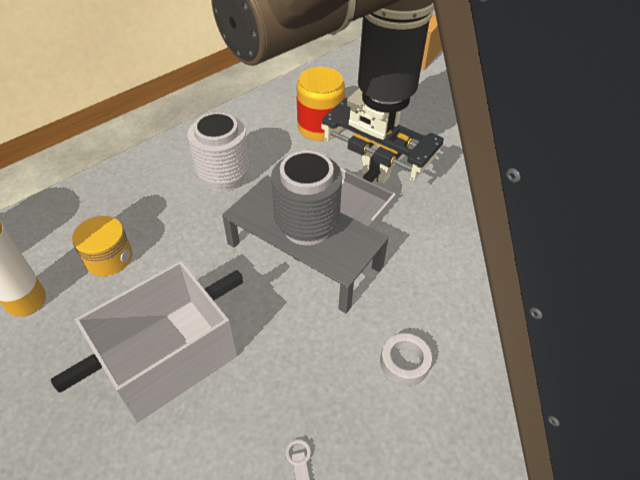

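The tray is half in with no contact. A brown wrist housing reaches over towards the barrel, so I check its height.

```bash
python3 - <<'E'
from h import *
f=grab_frame("side");p=telemetry.get_state()["eef_pos"]
for z in(.1,.15,.2,.25,.3,.35): print(z,proj(f,[p[0],p[1],z]).round(0))
E
```

```text
0.1 [380. 134.]
0.15 [383. 109.]
0.2 [387.  82.]
0.25 [391.  52.]
0.3 [395.  19.]
0.35 [400. -17.]
```

The wrist housing underside is at z≈0.28 against the barrel top at 0.19, and lateral clearance is at least 14 mm. I finish the slide slowly.

```bash
python3 -m inch '0 -0.2 1 0 0 0 0; 0 -0.6 2.5 0 0 0 0; 0 -0.9 4 0 0 0 0; 0 -1.3 5.5 0 0 0 0; 0 -1.6 7 0 0 0 0; 0 -2 8.5 0 0 0 0; 0 -2.2 9.5 0 0 0 0; 0 -2.4 10.3 0 0 0 0; 0 -2.4 10.3 0 0 0 0;0 -2.4 10.3 0 0 0 0'
python3 - <<'E'
from h import *
s=telemetry.get_state();print(s["t"],s["eef_pos"],np.degrees(s["ee_rot"]),s["force"],s["width"])
E
```

```text
t: 10.15
eef_pos: [0.5865, -0.1075, 0.0046]
ee_rot: [3.141, 0.001, -2.919]
force: [-0.4, 1.9, -0.3]
width: 0.0136
10.15 [ 0.58651157 -0.1074952   0.00456919] [ 1.79974901e+02  5.08865949e-02 -1.67219783e+02] [-0.41441357  1.85917602 -0.28639632] 0.013619454749490594
```

```bash
python3 -m inch '0.5 0 0 0 0 0 0; 0.5 0 0 0 0 0 0; 0.5 0 0 0 0 0 0; 0.5 0 0 0 0 0 0; 0.5 0 0 2 0 0 0; 0.5 0 0 5 0 0 0; 0.5 0.5 -4 8 0 0 0; 0.5 1 -10 11 0 0 0; 0.5 0 -16 13 0 0 0; 0.5 -2 -22 14 0 0 0; 0.5 -4 -28 14 0 0 0; 0.5 -6 -34 14 0 0 0'
python3 -m inch '0.5 -3 -6 0 0 0 0; 0.5 -4 -6 0 0 0 0'
python3 - <<'E'
from h import *
s=telemetry.get_state();print(s["t"],s["eef_pos"])
f=grab_frame("top");save(f,"t5.png");im=np.array(f["pixels"])
c=im[140:300,230:420];cv2.imwrite("pics/c5.png",cv2.cvtColor(cv2.resize(c,None,fx=4,fy=4,interpolation=cv2.INTER_CUBIC)[:600],cv2.COLOR_RGB2BGR))
E
```

```text
t: 11.65
eef_pos: [0.5287, -0.4409, 0.145]
ee_rot: [-3.142, 0.002, -2.918]
force: [1.5, -0.4, 1.5]
width: 0.0436
t: 11.9
eef_pos: [0.4863, -0.5042, 0.1441]
ee_rot: [3.141, 0.001, -2.922]
force: [-0.1, 0.2, 0.0]
width: 0.0438
11.9 [ 0.48629379 -0.50422269  0.14412554]
```

View pics/c5.png

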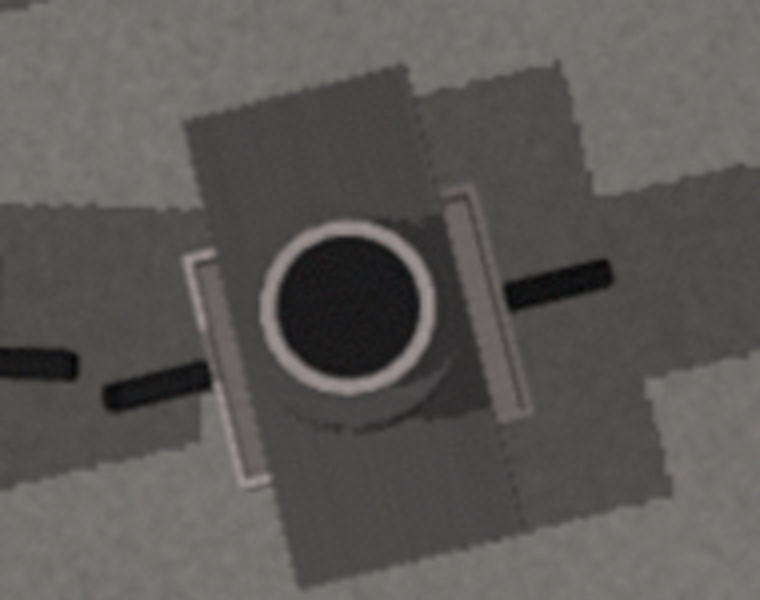

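Both tray ends show, and they look parallel to the plate. The rim corners are near (184,257), (474,184), (533,413) and (243,488); the plate corners are near (185,121), (407,66), (527,528) and (302,587). I compute the offset from these.

```bash
cat > off.py <<'E'
from h import *
f=grab_frame("top");g=lambda L,z:np.array([ray(f,(x/4+230-.4,y/4+140-.4),z)[:2] for x,y in L])
r=g([(185,121),(407,66),(527,528),(302,587)],.071)
t=g([(184,257),(474,184),(533,413),(243,488)],.026)
k=g([(104,398),(612,272)],.022)
ang=lambda v:np.degrees(np.arctan2(v[1],v[0]))
print("rack c",r.mean(0),"yaw",ang(r[0]-r[3]),ang(r[1]-r[2]),ang(r[0]-r[1])-90,ang(r[3]-r[2])-90,[np.linalg.norm(r[i]-r[i-1]).round(4) for i in range(4)])
print("tray c",t.mean(0),"yaw",ang(t[0]-t[3]),ang(t[1]-t[2]),ang(t[0]-t[1])-90,ang(t[3]-t[2])-90,[np.linalg.norm(t[i]-t[i-1]).round(4) for i in range(4)])
print("grips c",k.mean(0),ang(k[0]-k[1])-90,np.linalg.norm(k[0]-k[1]))
a=np.radians(12.9);ux=np.array([np.cos(a),np.sin(a)]);uy=np.array([-ux[1],ux[0]])
for c in(t.mean(0),k.mean(0)): d=c-r.mean(0);print("tray-rack local mm",d@ux*1e3,d@uy*1e3)
for n in("drip_tray","rack","deep_tray","barrel"):
    for c in("top",): print(n,[(q["p"],ray(f,q["location"],.071 if n=="barrel" else 0).round(3)) for q in pinpoint(c,n)[:2]])
s=grab_frame("side");save(s,"s6.png")
a=np.radians(12.9)
for c,w,h,z,nm in((r.mean(0),.115,.055,.071,"rack"),(t.mean(0),.06,.075,.026,"tray")):
    print(nm,[proj(s,[*(c+x*w*ux+y*h*uy),z]).round(1).tolist() for x,y in((-1,1),(1,1),(1,-1),(-1,-1))])
im=np.array(s["pixels"])[150:300,200:400];cv2.imwrite("pics/c6.png",cv2.cvtColor(cv2.resize(im,None,fx=4,fy=4,interpolation=cv2.INTER_CUBIC),cv2.COLOR_RGB2BGR))
E
python3 off.py
```

```text
rack c [0.56190901 0.00408366] yaw 13.182870927607116 13.149654055619953 12.643581326232436 13.605231324249871 [np.float64(0.2283), np.float64(0.109), np.float64(0.2264), np.float64(0.1088)]
tray c [0.56097434 0.00341326] yaw 13.487986149595653 12.962414788230243 12.91165151345561 13.372935830927531 [np.float64(0.1189), np.float64(0.149), np.float64(0.1177), np.float64(0.1479)]
grips c [0.56134524 0.00383192] 12.756546952346596 0.2606535863922041
tray-rack local mm -1.0607472907590731 -0.44481428229320813
tray-rack local mm -0.6057426933070661 -0.1195178674369717
drip_tray []
rack []
deep_tray [(0.61, array([0.551, 0.263, 0.   ]))]
barrel [(0.57, array([0.558, 0.007, 0.071]))]
rack [[346.8, 285.2], [220.5, 213.3], [265.7, 173.4], [387.4, 235.8]]
tray [[306.6, 294.5], [243.1, 256.6], [301.0, 199.9], [361.5, 231.3]]
```

View pics/c6.png

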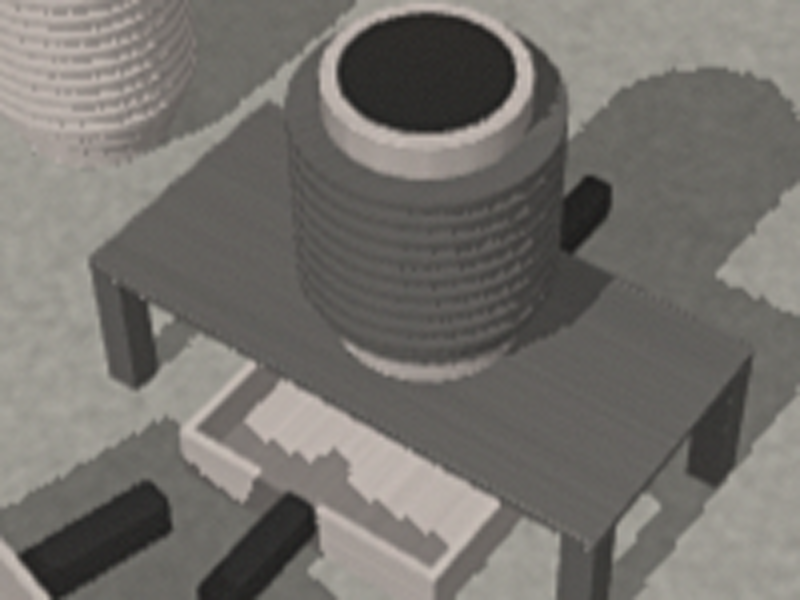

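```bash
python3 - <<'E'
from h import *
s=telemetry.get_state();print(s["t"],s["force"],s["qd"]);arm.job_done()
E
```

```text
12.25 [ 0.94515813  0.00374259 -0.84364458] [ 0.00062226  0.00209289  0.00229693  0.00014143 -0.00130423  0.00249496]
the job is handed in; nothing more can be done
```

The low drip tray lies centred under the rack and in line with its passage. It has been let go, and I handed the job in at 12.3 s.

I pinched the tray by its outer grip and slid it flat onto the passage line, turning it about 23°. From there I pushed it in through the rack's -y side, opened the fingers and withdrew the arm.

**Fit:** In the top view the tray is within about 1 mm of the rack's centre along and across the passage. Its yaw matches the rack's to within about 0.5°, at about 13°. The side view agrees to about 1 px.

**Contact:** The wrist force readings, taken at the end of each move, stayed under about 3 N. I saw no sign of the tray touching the rack.

**Barrel and deep tray:** Both look unmoved in the pictures. The last network readings are within about 3–4 mm of the first ones, which is within the networks' scatter.

**Checks that failed:** In the last top picture the networks did not report the drip tray or the rack. The final offsets therefore come from corners I read off the pictures by eye.

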